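# Nest two keyed parts carriers on a sloping dock and switch the dock on

### The arm

A 6-joint arm with a two-finger parallel gripper is mounted at the origin on a cart in front of the work surface, level with it; the furniture and walls round the work are solid. World frame = base frame: x ahead of the robot, y to its left, z up, the work surface at z = 0. Lengths are in m, angles in rad, forces in N, time in s.
With the tool pointing down it reaches from about 0.35 to 0.775 m from the base axis. Payload 5.5 kg.
Tool frame: the origin (TCP) lies between the finger pads; the fingertips stand 22 mm ahead of it and the grasp point (between the pads) lies 3 mm ahead of it; z points along the fingers, y is the line along which they close (so a half turn about z gives the same grasp; the last joint's range is limited). The gripper opens to 85 mm and grips with 20 to 120 N. Pads are 22 mm wide; open, the fingers measure 114 mm over their backs; the gripper's body (76 mm by 85 mm) begins 54 mm behind the grasp point. The pads swing forward as they close: fully open they stand 13 mm farther back than shut.
Start: joints at [-1.415, 0.313, 0.046, 1.304, 0, 1.431], TCP at [0.168, -0.55, 0.253] pointing down, gripper open.
Joint ranges: [-2.76, 2.76], [-0.86, 1.69], [-1.03, 1.26], [-2.2, 2.34], [-1.47, 1.5], [-3.14, 3.14]. Speed limits (rad/s): [2.57, 2.57, 3.14, 3.14, 3.14, 3.14].

### API

Orientations are given as a unit quaternion [w, x, y, z].
In Python, from workcell import env gives the robot as it stands.
- The arm moves only by the shell command python3 nudge.py [OPENING] [FORCE], which reads ROWS from standard input. ROWS is a JSON list that holds a single list of rows (three levels of brackets), with 1 to 8 rows, each of 6 numbers: dx, dy, dz in m, then a rotation vector rx, ry, rz in rad; each row is the pose to reach, as a shift and turn from the pose commanded when the command began, along the tool's axes at that moment; what a row does not reach only later rows make up. A row lasts 1/8 s, in which the tool goes at most 0.0625 m and 0.188 rad, less where a joint would pass 70% of its speed; a pose out of reach is approached as far as the arm can. OPENING is the finger opening in m, set as the command begins (- or left out keeps the last). The fingers move at their own pace and stop on an object; FORCE is the grip in N (left out, the last holds). Time passes only in rows, so rows that do not move let the fingers close. It prints the time, the measured TCP pose, the force, the opening and the grip force at its end. Input that does not fit is refused with a message, and nothing moves.
- env.get_state(): the state, without advancing time (a new reading comes with each control period).
- env.read_camera(name): name is "side" or "top" or "wrist"; returns a dict with "image" (400x640x3 uint8, red, green, blue), "K" (3x3 intrinsics, pixels), "D" ([k1, k2, p1, p2, k3] as OpenCV has them; the pictures are not rectified), "R" (3x3) and "t" (3): a world point X has camera coordinates R X + t. Camera axes: x right, y down, z forward; pixel columns grow to the right and rows downward; lengths in m; the calibration is good to about 2 mm. A picture is of the moment at which its call begins. There is no depth.
- env.hand_in(): hands the job in; it is judged then, once.
The state is a dict: "clock": time; "joint_pos": joint angles; "qvel": joint speeds; "tau": joint torques, N m; "tcp_pos": TCP position; "orientation": TCP orientation; "wrist_force": force on the tool from outside, world axes, zero at the start; "ft_torque": the same for the moment, N m; "finger_gap": finger opening in m; "grip_force": force on a finger pad.
Only numpy, scipy, OpenCV 4.12 (cv2) and the standard library are available. Lean on these libraries where they do the work, as an engineer would, in place of code of your own. Each camera call takes 0.05 s, during which the arm holds its last target. There are 200 camera calls.

### The job

Set the orange parts carrier on the sloping dock, cut corners matched to the dock's, and nest the green carrier on top of it the same way, so that each skirt drops fully home over the one below; put them down without letting them fall. Also see to it that the dock's toggle switch is on (leaning away from the robot), and flip it if it is off. Leave the metal block, the black module and the grease pot that stand nearby where they are.

Things in the scene. Friction and masses are not known exactly. Their poses are not given: they have to be found in the camera images.
- dock_bed: fixed keyed bed of the sloping dock, bare aluminium, outline and deck like a carrier's. Origin: centre of its shoulder plane, 62 mm above the bench, where the first carrier's underside comes to rest. x: along its length up the slope, to the end with the cut corners; y: across; z: square out of the slope, 30 degrees from vertical, leaning towards the robot. Grey base plate 140 x 200 x 8 mm under it
- orange_carrier: orange plastic parts carrier, 100 x 62 mm, 23 mm high, about 0.12 kg, two rows of round pockets on top. Origin: centre of the underside; x along the length to the keyed end, where both corners are cut off at 45 degrees (16 mm; the other two are square); y across; z up. Skirt with upright sides 16 mm high (grip across the 62 mm, mid length). Starts flat on the bench, x within 1.7 rad of world +x
- green_carrier: green carrier, same shape and axes. Each has a 5.5 mm shoulder at 16 mm height and above it a deck 89 x 51 mm, 7 mm high, bevelled rim, same cut corners. Its skirt (4 mm wall, cavity 10 mm deep) drops over the deck below with 1.5 mm play a side, only with the cut corners matched, and rests on the shoulder: each carrier's origin is then 16 mm along z above that of the carrier below
- dock_keyed_end (a point): middle of the dock bed's upper end edge, between its two cut corners, on the shoulder plane (50 mm along x from the bed's origin)
- orange_carrier_keyed_end (a point): middle of the orange carrier's keyed end, between its cut corners, at shoulder height: 50 mm along x and 16 mm along z from its origin
- green_carrier_keyed_end (a point): the same point on the green carrier
- toggle (a joint): toggle switch of the dock: steel bat with red cap, rad. 0 = off, leaning 26 degrees from upright towards the robot (down the slope); 0.9 = on, leaning 26 degrees away from the robot. It rests at either end and falls over to the other when pushed past upright (0.45), with less than 1 N at the cap. It may start either way; no lamp shows it
- toggle_pivot (a point): the toggle's pivot, 38 mm above the bench, on a black housing (50 x 30 mm, top 36 mm above the bench) on the base plate's right wing, 132 mm to -y of the bed's centre. The bat swings about the bed's y axis
- toggle_tip (a point): free end of the toggle's red cap (11 mm thick), 41.5 mm from the pivot
- valve_block: bystander: machined light metal block with pressed bushes, 47 x 62 x 33 mm; origin at the centre of its underside
- relay: bystander: black plug-in module with four pins, 24 x 46 x 37 mm; origin at the centre of its underside
- grease_pot: bystander: small round pot with blue lid, 63 mm across, 43 mm high; origin at the centre of its underside

How it is judged:
By the outcome, as a careful person would: the job done as asked, in the order asked, and still so for the second after the job is handed in, with the robot touching nothing.
It also fails if it takes over 64 s, if anything falls off the work surface, if the arm or the gripper's body presses on something with over 40 N, if the wrist force passes 120 N, or if a joint passes its speed limit or range.

## Working session

There is one attempt and no reset: what is moved stays moved. The work goes in short steps, Python scripts to look and compute and a shell command to move; the robot and the scene stay as the last step left them, time stands still between calls to the robot, and variables do not carry over. Pictures are saved under pics/ and viewed, at most 10 in all, crops included, and the job is handed in when it is done.

```bash
ls; mkdir -p pics; python3 - <<'E'
from workcell import env
import cv2
for n in ["side","top","wrist"]:
    c=env.read_camera(n); cv2.imwrite(f"pics/{n}0.png",c["image"][:,:,::-1])
    print(n,c["K"],c["D"],c["R"],c["t"])
print(env.get_state())
E
```

```text
nudge.py
pics
workcell.py
side [[360.8303677    0.         321.29290633]
 [  0.         360.8303677  194.44069416]
 [  0.           0.           1.        ]] [-0.08198005  0.          0.          0.          0.        ] [[ 0.99969421  0.00709791 -0.02368787]
 [-0.01682197 -0.50691996 -0.86182897]
 [-0.01812504  0.8619639  -0.50664555]] [-0.57715415  0.1192604   1.1884241 ]
top [[490.99677238   0.         321.67226077]
 [  0.         490.99677238 203.02151307]
 [  0.           0.           1.        ]] [-0.03910961  0.          0.          0.          0.        ] [[ 0.0688874  -0.99761192 -0.00499932]
 [-0.97461718 -0.06622786 -0.21385794]
 [ 0.21301614  0.01960454 -0.97685198]] [0.01783327 0.59016099 1.4145712 ]
wrist [[285.96190094   0.         321.75469413]
 [  0.         285.96190094 200.74235027]
 [  0.           0.           1.        ]] [-0.04119299  0.          0.          0.          0.        ] [[ 0.29195167 -0.95643249 -0.00105398]
 [-0.91719069 -0.28028516  0.28319864]
 [-0.2711558  -0.08171361 -0.9590607 ]] [-0.57406456 -0.03631505  0.37923577]
{'clock': 0.15, 'joint_pos': array([-1.41457014e+00,  3.13828567e-01,  4.52696374e-02,  1.30360173e+00,
        3.28879106e-06,  1.43119500e+00]), 'qvel': array([-4.55931718e-05, -1.27681950e-03,  4.42686622e-03, -1.02687884e-03,
       -7.28155090e-04, -3.07661059e-04]), 'tau': array([ 1.52596269e-03, -4.81066060e+01,  2.98815519e+01,  1.38918799e-02,
       -1.83607362e-04, -4.26127741e-06]), 'tcp_pos': array([ 0.16756833, -0.5496875 ,  0.25262546]), 'orientation': array([-6.82154454e-04,  9.89080460e-01,  1.47374959e-01, -4.02603801e-06]), 'wrist_force': array([-0.20726533,  0.5006348 , -0.60073791]), 'ft_torque': array([0.06807309, 0.07009797, 0.0252117 ]), 'grip_force': 0.0, 'finger_gap': 0.08550427826234182}
```
View pics/side0.png

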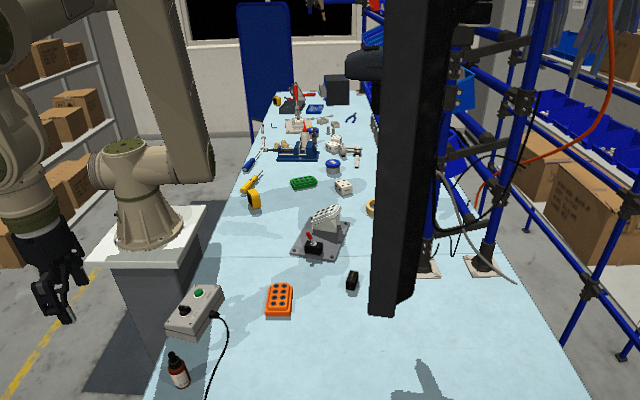

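View pics/top0.png

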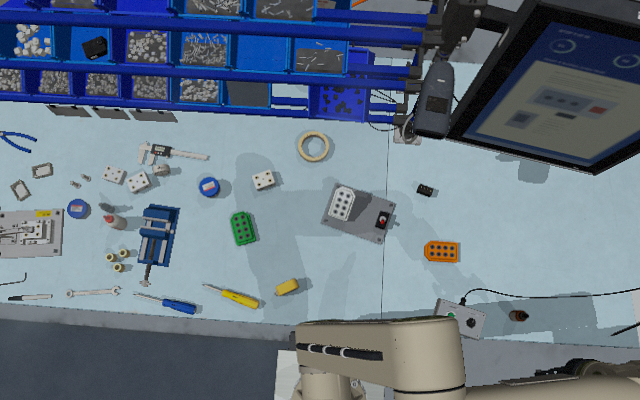

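```bash
cat > h.py <<'E'
import numpy as np, cv2
from scipy.spatial.transform import Rotation as R
def pix2ray(c,uv):
    uv=np.asarray(uv,float).reshape(-1,1,2)
    n=cv2.undistortPoints(uv,c["K"],c["D"]).reshape(-1,2)
    d=np.c_[n,np.ones(len(n))]@c["R"]
    return -c["R"].T@c["t"], d
def onplane(c,uv,z=0,p0=None,n=None):
    o,d=pix2ray(c,uv)
    if n is None: n=np.array([0,0,1.]);p0=np.array([0,0,z])
    return o+d*(((p0-o)@n)/(d@n))[:,None]
def tri(obs):
    A=np.zeros((3,3));b=np.zeros(3)
    L=[]
    for c,uv in obs:
        o,d=pix2ray(c,[uv]);d=d[0]/np.linalg.norm(d);P=np.eye(3)-np.outer(d,d);A+=P;b+=P@o;L.append((P,o))
    x=np.linalg.solve(A,b)
    return x,max(np.linalg.norm(P@(x-o)) for P,o in L)
def proj(c,X):
    return cv2.projectPoints(np.asarray(X,float).reshape(-1,1,3),cv2.Rodrigues(c["R"])[0],c["t"],c["K"],c["D"])[0].reshape(-1,2)
E
python3 - <<'E'
import cv2,numpy as np
from h import *
from workcell import env
cs={n:env.read_camera(n) for n in("side","top")}
def crop(n,u,v,w,h,k): return cv2.resize(cs[n]["image"][v:v+h,u:u+w,::-1],None,fx=k,fy=k,interpolation=cv2.INTER_CUBIC)
a=np.hstack([crop("top",320,180,80,60,5),crop("side",285,200,80,60,5)])
b=np.hstack([crop("top",415,230,53,40,5),crop("top",220,205,53,40,5),crop("side",255,275,54,40,5)])
b=b[:, :800]; a=np.vstack([a,np.pad(b,((0,0),(0,800-b.shape[1]),(0,0)))])
cv2.imwrite("pics/z.png",a)
for n,c in cs.items():
    hsv=cv2.cvtColor(c["image"],cv2.COLOR_RGB2HSV)
    for nm,lo,hi in(("orange",(8,180,120),(18,255,255)),("green",(50,120,50),(80,255,255)),("red",(0,180,100),(6,255,255))):
        m=cv2.inRange(hsv,lo,hi);k,l,s,ce=cv2.connectedComponentsWithStats(m)
        for i in range(1,k):
            if s[i,4]>8: print(n,nm,s[i],ce[i],onplane(c,[ce[i]],0.07 if nm=="red" else .02)[0].round(3))
print(tri([(cs["top"],(383,220)),(cs["side"],(309,237))]))
E
```

```text
side orange [609   0   5  56 141] [610.92198582  24.14184397] [7.619 8.181 0.02 ]
side orange [613  64   1  11  11] [613.  69.] [3.437 2.527 0.02 ]
side orange [605  96   6  13  13] [607.30769231 102.        ] [2.527 1.366 0.02 ]
side orange [595 110  10  17  20] [599.55 117.8 ] [2.231 1.029 0.02 ]
side orange [537 150  18   8  22] [544.59090909 153.90909091] [1.595 0.514 0.02 ]
side orange [520 157  16   7  22] [527.40909091 159.90909091] [1.481 0.452 0.02 ]
side orange [475 192   5  16  22] [476.36363636 199.68181818] [1.13  0.127 0.02 ]
side orange [265 283  27  33 593] [278.92411467 301.32715008] [ 0.476 -0.334  0.02 ]
side green [290 176  27  14 234] [303.20940171 182.55128205] [0.505 0.276 0.02 ]
side green [194 289   8   8  48] [197.89583333 292.35416667] [ 0.263 -0.304  0.02 ]
side red [369   0  11  11  89] [374.08988764   4.35955056] [ 2.585 15.034  0.07 ]
side red [294  85   4  15  51] [295.60784314  92.03921569] [0.396 1.458 0.07 ]
side red [303  93  12   3  30] [309.03333333  94.06666667] [0.489 1.397 0.07 ]
side red [287  98   7   2   9] [289.66666667  98.77777778] [0.37  1.295 0.07 ]
side red [303 123   3   9  17] [304.         128.17647059] [0.488 0.751 0.07 ]
side red [306 232   6   7  20] [308.5 235. ] [ 0.543 -0.131  0.07 ]
top orange [352   0  14   7  30] [357.53333333   2.36666667] [ 1.309 -0.015  0.02 ]
top orange [425 241  32  21 441] [440.66893424 251.5170068 ] [ 0.471 -0.312  0.02 ]
top green [231 212  25  34 472] [242.62288136 228.65254237] [0.5   0.296 0.02 ]
top green [448 313   6   4  16] [450.5  314.25] [ 0.286 -0.345  0.02 ]
top red [381 220   3   4   9] [381.88888889 221.77777778] [ 0.541 -0.125  0.07 ]
(array([ 0.54639887, -0.12885817,  0.06219098]), np.float64(0.002094822912247802))
```

View pics/z.png

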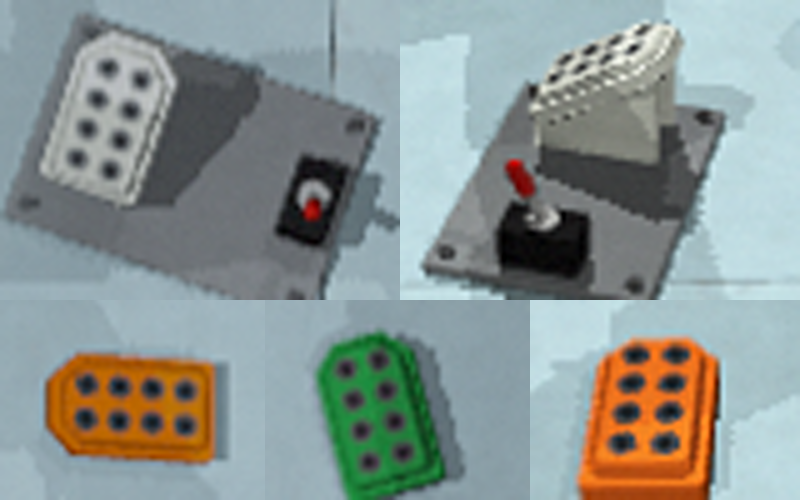

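Top (383,220) and side (309,237) show the red cap leaning towards the robot, so the toggle is off. Orange's keyed end points about +y, green's about +x, and the dock's up the slope at a yaw of about -0.3. I'm moving over the orange carrier with the wrist turned the way that keeps joint 6 in range later.

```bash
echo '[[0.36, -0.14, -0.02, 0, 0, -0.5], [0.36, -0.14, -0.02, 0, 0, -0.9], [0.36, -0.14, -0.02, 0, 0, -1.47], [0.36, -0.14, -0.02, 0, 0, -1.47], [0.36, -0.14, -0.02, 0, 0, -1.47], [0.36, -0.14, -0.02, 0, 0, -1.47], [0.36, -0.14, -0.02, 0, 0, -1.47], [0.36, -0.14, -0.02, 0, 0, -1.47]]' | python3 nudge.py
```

```text
refused: ROWS must be a list holding one list of rows, three levels of brackets. Nothing was moved.
```

Nothing moved. I misread the format; it is a list holding one list of rows, three levels of brackets. Resending.

```bash
echo '[[[0.36, -0.14, -0.02, 0, 0, -0.5], [0.36, -0.14, -0.02, 0, 0, -0.9], [0.36, -0.14, -0.02, 0, 0, -1.47], [0.36, -0.14, -0.02, 0, 0, -1.47], [0.36, -0.14, -0.02, 0, 0, -1.47], [0.36, -0.14, -0.02, 0, 0, -1.47], [0.36, -0.14, -0.02, 0, 0, -1.47], [0.36, -0.14, -0.02, 0, 0, -1.47]]]' | python3 nudge.py
echo '[[[0, 0, 0, 0, 0, -1.47], [0, 0, 0, 0, 0, -1.47], [0, 0, 0, 0, 0, -1.47], [0, 0, 0, 0, 0, -1.47], [0, 0, 0, 0, 0, -1.47], [0, 0, 0, 0, 0, -1.47], [0, 0, 0, 0, 0, -1.47], [0, 0, 0, 0, 0, -1.47]]]' | python3 nudge.py
python3 - <<'E'
from workcell import env
import pickle
pickle.dump(env.read_camera("wrist"),open("w1.pkl","wb"))
E
echo '[[[0, 0, 0, 0, 0, -1.45], [0, 0, 0, 0, 0, -1.45], [0, 0, 0, 0, 0, -1.45], [0, 0, 0, 0, 0, -1.45], [0, 0, 0, 0, 0, -1.45], [0, 0, 0, 0, 0, -1.45], [0, 0, 0, 0, 0, -1.45], [0, 0, 0, 0, 0, -1.45]]]' | python3 nudge.py
python3 - <<'E'
from workcell import env
import pickle,cv2,numpy as np
c=env.read_camera("wrist");pickle.dump(c,open("w2.pkl","wb"))
c1=pickle.load(open("w1.pkl","rb"))
cv2.imwrite("pics/w12.png",cv2.resize(np.vstack([c1["image"],c["image"]])[:,:,::-1],(480,600)))
print(env.get_state()["joint_pos"])
E
```

```text
clock: 1.25
tcp_pos: [0.4724, -0.3097, 0.2731]
orientation: [-0.0, 0.632, 0.775, 0.0]
wrist_force: [-0.1, 0.3, -0.4]
finger_gap: 0.0851
grip_force: 0.0
clock: 2.25
tcp_pos: [0.4711, -0.3112, 0.2732]
orientation: [-0.0, -0.05, 0.999, 0.0]
wrist_force: [-0.2, -0.7, 0.8]
finger_gap: 0.0856
grip_force: 0.0
clock: 3.3
tcp_pos: [0.4711, -0.3112, 0.2732]
orientation: [-0.0, -0.699, 0.716, 0.0]
wrist_force: [-0.2, 0.7, 0.3]
finger_gap: 0.086
grip_force: 0.0
[-7.25858210e-01  2.88495332e-01  6.04877124e-02  1.34300057e+00
 -7.55797453e-05 -2.27632080e+00]
```

View pics/w12.png

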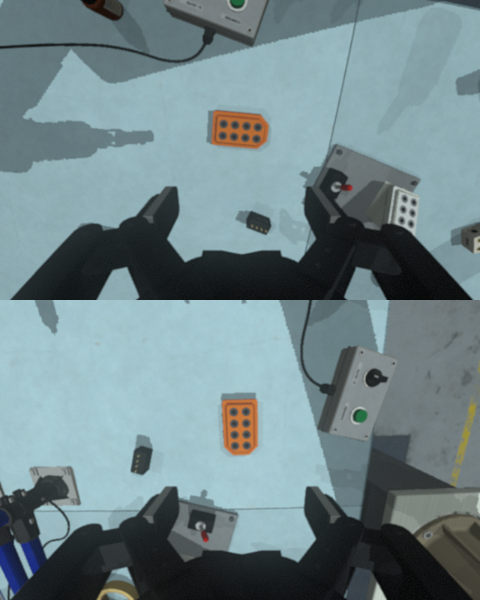

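Orange is at about (320,170) full-scale in the first wrist view and (320,170) in the second, keyed end right and then down. The relay is at (190,610)/(258,222) on the mosaic, well clear. Now I'll triangulate the pockets.

```bash
cat >> h.py <<'E'
HSV={"orange":((8,150,90),(20,255,255)),"green":((50,100,40),(80,255,255)),"alu":((0,0,150),(180,40,255))}
def pockets(c,color=None,poly=None,thr=None):
    """pocket centroids (n,2) inside the coloured blob (or polygon)"""
    im=c["image"];g=cv2.cvtColor(im,cv2.COLOR_RGB2HSV)
    if poly is None:
        m=cv2.inRange(g,*HSV[color]);cn,_=cv2.findContours(m,cv2.RETR_EXTERNAL,cv2.CHAIN_APPROX_NONE)
        poly=cv2.convexHull(max(cn,key=cv2.contourArea))
    r=np.zeros(im.shape[:2],np.uint8);cv2.fillPoly(r,[np.int32(poly)],255)
    r=cv2.erode(r,np.ones((5,5)))
    V=im.max(2).astype(float); t=thr or 0.62*np.median(V[r>0])
    d=((V<t)&(r>0)).astype(np.uint8)
    k,l,s,ce=cv2.connectedComponentsWithStats(d,connectivity=4)
    # sub-pixel: darkness-weighted centroid round each blob
    out=[]
    for i in np.argsort(-s[1:,4])[:8]+1:
        u,v=ce[i];yy,xx=np.mgrid[int(v)-6:int(v)+7,int(u)-6:int(u)+7]
        near=(np.hypot(xx-u,yy-v)<6)
        w=np.clip(t*1.15-V[yy,xx],0,None)*near
        out.append((( w*xx).sum()/w.sum(),(w*yy).sum()/w.sum(),s[i,4]))
    return np.array(out),cv2.convexHull(np.int32(poly)).reshape(-1,2)
def grid(P):
    """centre, long-axis angle of the 8 points (from above)"""
    m=P.mean(0);u,s,vt=np.linalg.svd(P-m);return m,vt,s
def pair(c1,p1,c2,p2,z,):
    a=onplane(c1,p1[:,:2],z);b=onplane(c2,p2[:,:2],z)
    j=[int(np.argmin(np.linalg.norm(b-x,axis=1))) for x in a]
    r=[tri([(c1,p1[i,:2]),(c2,p2[k,:2])]) for i,k in enumerate(j)]
    return np.array([x for x,_ in r]),np.array([e for _,e in r])
def tool(st):
    q=st["orientation"];return st["tcp_pos"],R.from_quat(np.r_[q[1:],q[0]])
E
python3 - <<'E'
from h import *
import pickle
c1,c2=[pickle.load(open(f"w{i}.pkl","rb")) for i in(1,2)]
p1,h1=pockets(c1,"orange");p2,h2=pockets(c2,"orange")
print(p1.round(1),p2[:,2])
P,e=pair(c1,p1,c2,p2,.023)
print(P.round(4),e.round(4));m,v,s=grid(P);print(m,v,s)
for c,h in((c1,h1),(c2,h2)):
    a=cv2.approxPolyDP(np.int32(h),2.5,True).reshape(-1,2).astype(float)
    for z in(0,.016): 
        X=onplane(c,a,z)-m; print(z,np.c_[X@v[0],X@v[1]].round(4).tolist())
    print("cam dir",(-c["R"].T@c["t"]-m)@v.T)
E
```

```text
[[313.  166.3  71. ]
 [343.4 169.3  71. ]
 [297.7 164.9  69. ]
 [328.2 167.8  69. ]
 [311.6 181.9  69. ]
 [326.6 183.4  68. ]
 [296.6 180.5  67. ]
 [341.5 184.8  67. ]] [74. 71. 71. 68. 67. 66. 64. 64.]
[[ 0.4634 -0.3231  0.0231]
 [ 0.4632 -0.2831  0.023 ]
 [ 0.4634 -0.3431  0.0234]
 [ 0.4633 -0.3031  0.0232]
 [ 0.4843 -0.323   0.0233]
 [ 0.4843 -0.303   0.023 ]
 [ 0.4844 -0.343   0.0233]
 [ 0.4842 -0.2831  0.0233]] [0. 0. 0. 0. 0. 0. 0. 0.]
[ 0.47381556 -0.31304744  0.02318782] [[-0.00390059  0.99998706 -0.0032664 ]
 [-0.99998903 -0.00390902 -0.00257964]
 [ 0.00259237 -0.0032563  -0.99999134]] [0.06322043 0.02966925 0.00031297]
0 [[-0.0491, 0.0269], [0.0347, 0.0281], [0.0491, 0.0128], [0.0502, -0.0172], [0.0362, -0.0318], [-0.0482, -0.0326]]
0.016 [[-0.0473, 0.0287], [0.033, 0.0299], [0.0469, 0.0152], [0.0479, -0.0135], [0.0345, -0.0276], [-0.0465, -0.0283]]
cam dir [-0.00558622  0.07255732 -0.37102752]
0 [[-0.0478, 0.0282], [0.0373, 0.0302], [0.0519, 0.0157], [0.0525, -0.0147], [0.0371, -0.0298], [-0.0467, -0.0298]]
0.016 [[-0.0487, 0.0272], [0.0329, 0.0291], [0.0469, 0.0151], [0.0475, -0.0139], [0.0328, -0.0285], [-0.0477, -0.0285]]
cam dir [-0.07060956  0.00297735 -0.37064491]
```

```bash
cat >> h.py <<'E'
def goto(st,p,Rt):
    p0,R0=tool(st);return (R0.inv().apply(np.asarray(p)-p0)).round(4),(R0.inv()*Rt).as_rotvec().round(4)
def Rcar(x,z):
    """tool orientation for a carrier with axes x,z: tool x=-carrier x, tool z=-z"""
    z=z/np.linalg.norm(z);x=x-z*(x@z);x/=np.linalg.norm(x);return R.from_matrix(np.c_[-x,np.cross(z,x),-z])
E
python3 - <<'E'
from h import *
from workcell import env
x=np.array([-.0039,1,0]);Rt=Rcar(x,np.array([0,0,1.]))
print(np.linalg.det(Rt.as_matrix()),goto(env.get_state(),[.4738,-.3130,.020],Rt))
E
```

```text
0.9999999999999999 (array([ 0.0018, -0.0028,  0.2532]), array([ 0.0002,  0.0001, -0.0242]))
```

```bash
echo '[[[0.002, -0.003, 0.06, 0, 0, -0.024], [0.002, -0.003, 0.12, 0, 0, -0.024], [0.002, -0.003, 0.17, 0, 0, -0.024], [0.002, -0.003, 0.2, 0, 0, -0.024], [0.002, -0.003, 0.22, 0, 0, -0.024], [0.002, -0.003, 0.235, 0, 0, -0.024], [0.002, -0.003, 0.24, 0, 0, -0.024], [0.002, -0.003, 0.24, 0, 0, -0.024]]]' | python3 nudge.py 0.076
python3 - <<'E'
from h import *
from workcell import env
import pickle
c=env.read_camera("wrist");cv2.imwrite("pics/w3.png",c["image"][:,:,::-1])
x=np.array([-.0039,1,0]);Rt=Rcar(x,np.array([0,0,1.]))
print(goto(env.get_state(),[.4738,-.3130,.020],Rt))
try:
  p,h=pockets(c,"orange");X=onplane(c,p[:,:2],.0232);print(p[:,2],grid(X)[0])
except Exception as e: print(e)
E
```

```text
clock: 4.35
tcp_pos: [0.4743, -0.3135, 0.0335]
orientation: [-0.0, -0.706, 0.708, -0.0]
wrist_force: [-0.3, -0.9, -0.1]
finger_gap: 0.0756
grip_force: 0.0
(array([-0.0007,  0.0007,  0.014 ]), array([-0.0008, -0.0008, -0.0071]))
[631. 616. 541. 538. 486. 477. 431. 428.] [ 0.47386723 -0.31293239  0.0232    ]
```

View pics/w3.png

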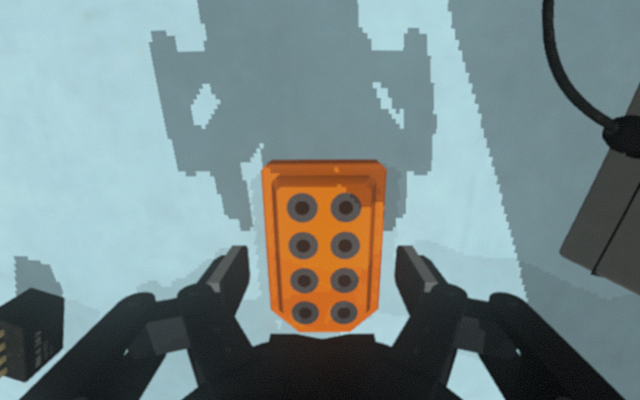

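The orange carrier sits between the pads (at columns 248 and 395), and a single-view pocket fix agrees to 0.1 mm. Next: go down and grip.

```bash
echo '[[[0, 0.0007, 0.006, 0, 0, -0.007], [0, 0.0007, 0.011, 0, 0, -0.007], [0, 0.0007, 0.014, 0, 0, -0.007], [0, 0.0007, 0.014, 0, 0, -0.007]]]' | python3 nudge.py 0.076
echo '[[[0, 0, 0, 0, 0, 0], [0, 0, 0, 0, 0, 0], [0, 0, 0, 0, 0, 0], [0, 0, 0, 0, 0, 0]]]' | python3 nudge.py 0.05 50
```

```text
clock: 4.9
tcp_pos: [0.4732, -0.3131, 0.019]
orientation: [0.0, 0.709, -0.706, -0.0]
wrist_force: [0.8, 0.1, -0.7]
finger_gap: 0.076
grip_force: 0.0
clock: 5.4
tcp_pos: [0.4736, -0.3135, 0.0197]
orientation: [0.0, 0.709, -0.706, 0.0]
wrist_force: [0.1, 0.6, 4.4]
finger_gap: 0.0605
grip_force: 55.7
```

```bash
echo '[[[0, 0, -0.05, 0, 0, 0], [0, 0, -0.1, 0, 0, 0.18], [0, 0, -0.16, 0, 0, 0.36], [-0.02, 0, -0.22, 0, 0, 0.54], [-0.07, 0, -0.24, 0, 0, 0.72], [-0.11, 0, -0.25, 0, 0, 0.9], [-0.13, 0, -0.25, 0, 0, 1.08], [-0.13, 0, -0.25, 0, 0, 1.25]]]' | python3 nudge.py
echo '[[[0, 0, 0, 0, 0, 0.18], [0, 0, 0, 0, 0, 0.36], [0, 0, 0, 0, 0, 0.5], [0, 0, 0, 0, 0, 0.62], [0, 0, 0, 0, 0, 0.62], [0, 0, 0, 0, 0, 0.62]]]' | python3 nudge.py
python3 - <<'E'
from h import *
from workcell import env
import pickle
c=env.read_camera("wrist");pickle.dump(c,open("w4.pkl","wb"))
c1=pickle.load(open("w1.pkl","rb"))
st=env.get_state();print(st["joint_pos"])
cv2.imwrite("pics/w4.png",cv2.resize(c["image"][:,:,::-1],None,fx=1.2,fy=1.2))
E
```

```text
clock: 6.4
tcp_pos: [0.4724, -0.1814, 0.2691]
orientation: [-0.0, -0.16, 0.987, 0.0]
wrist_force: [0.3, -0.5, -2.4]
finger_gap: 0.0608
grip_force: 55.9
clock: 7.15
tcp_pos: [0.4727, -0.1832, 0.2689]
orientation: [-0.0, 0.146, 0.989, 0.0]
wrist_force: [-0.4, 0.2, -1.4]
finger_gap: 0.0609
grip_force: 55.9
[-5.28203723e-01  1.77164943e-01 -9.34059499e-02  1.30069643e+00
 -6.31228112e-05 -2.34935674e-01]
```

View pics/w4.png

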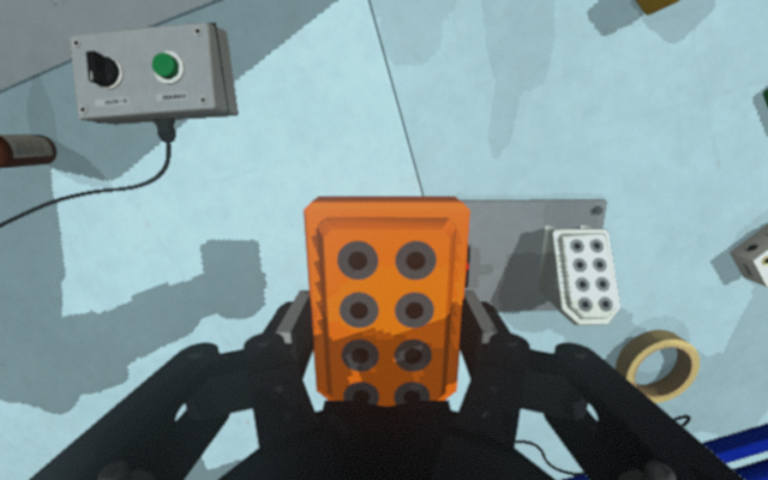

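The dock bed is visible at about (487,229), keyed end down and away from the robot. The orange carrier is held straight, and the toggle is partly hidden behind it.

```bash
cat > dock.py <<'E'
from h import *
from workcell import env
import pickle,itertools
L=lambda n:pickle.load(open(n+".pkl","rb"))
c1,c4=L("w1"),L("w4")
p4,_=pockets(c4,poly=np.array([(563,230),(606,230),(619,312),(572,318)])/1.2,thr=130)
p1,_=pockets(c1,poly=np.array([(395,183),(422,188),(417,233),(386,227)])*4/3,thr=130)
print(p1.round(1).tolist());print(p4.round(1).tolist())
# order each on a rough slope plane
n=np.array([-.5*np.cos(.3),.5*np.sin(.3),.866]);p0=np.array([.57,0,.068])
def order(c,p):
    X=onplane(c,p[:,:2],p0=p0,n=n);m=X.mean(0);q=(X-m)@np.c_[[np.cos(-.3),np.sin(-.3),0],[-np.sin(-.3),np.cos(-.3),0]]
    i=np.argsort(q[:,0]);return np.concatenate([sorted(i[k:k+2],key=lambda j:q[j,1]) for k in(0,2,4,6)]).astype(int)
a=p1[order(c1,p1)];b=p4[order(c4,p4)]
r=[tri([(c1,u[:2]),(c4,v[:2])]) for u,v in zip(a,b)]
P=np.array([x for x,_ in r]);print(P.round(4).tolist(),[round(e,4) for _,e in r])
m,v,s=grid(P);v[0]*=np.sign(v[0,0]);v[2]*=np.sign(v[2,2])
print("m",m,"x",v[0],"n",v[2],"tilt",np.degrees(np.arccos(v[2,2])),np.degrees(np.arcsin(v[0,2])),"yaw",np.arctan2(v[0,1],v[0,0]),s)
o=m-.007*v[2];print("origin",o)
np.savez("dock.npz",o=o,x=v[0],n=v[2])
E
python3 dock.py
```

```text
[[524.4, 283.2, 251.0], [543.1, 249.1, 87.0], [535.2, 293.6, 56.0], [537.2, 278.9, 54.0], [547.6, 298.2, 53.0], [539.2, 264.6, 50.0], [549.5, 283.7, 49.0], [551.3, 269.5, 48.0]]
[[487.1, 253.5, 64.0], [504.1, 253.3, 54.0], [485.1, 236.6, 44.0], [482.8, 220.4, 42.0], [501.8, 236.3, 42.0], [496.9, 204.4, 39.0], [480.6, 204.6, 39.0], [499.3, 220.1, 38.0]]
[[0.5427, -0.0131, 0.0685], [0.5671, 0.0181, 0.0528], [0.5623, -0.0148, 0.0724], [0.5836, 0.0132, 0.063], [0.6071, 0.0022, 0.0387], [0.5994, 0.0147, 0.0497], [0.5923, -0.026, 0.0946], [0.5973, -0.0075, 0.0955]] [np.float64(0.0105), np.float64(0.0), np.float64(0.0095), np.float64(0.0), np.float64(0.0069), np.float64(0.0132), np.float64(0.0095), np.float64(0.0096)]
m [ 0.58146424 -0.0016668   0.06692175] x [ 0.46122877  0.54309383 -0.70165312] n [-0.08711761  0.81468785  0.57331861] tilt 55.01803141555602 -44.55978526903611 yaw 0.8667310589379348 [0.06613409 0.05655352 0.02457933]
origin [ 0.58207406 -0.00736961  0.06290852]
```

```bash
echo '[[[0.06, 0, 0, 0, 0, 0], [0.1, 0, 0.0, 0, 0, 0], [0.1, 0, 0, 0, 0, 0], [0.1, 0, 0, 0, 0, 0]]]' | python3 nudge.py
sed -i 's/c1,c4=L("w1"),L("w4")/c4=L("w4");c1=env.read_camera("wrist");pickle.dump(c1,open("w5.pkl","wb"));hull=None/; s/^p1,_=.*/g=proj(c1,onplane(c4,np.array([(560,226),(608,226),(621,313),(571,320)])\/1.2,p0=np.array([.57,0,.068]),n=np.array([-.478,.148,.866])));p1,_=pockets(c1,poly=g,thr=130)/' dock.py; python3 dock.py
```

```text
clock: 7.7
tcp_pos: [0.3777, -0.1546, 0.2697]
orientation: [0.001, 0.147, 0.989, -0.0]
wrist_force: [0.4, -0.2, -1.5]
finger_gap: 0.0606
grip_force: 55.9
[[478.5, 308.7, 1532.0], [468.7, 273.9, 56.0], [483.8, 273.6, 53.0]]
[[487.1, 253.5, 64.0], [504.1, 253.3, 54.0], [485.1, 236.6, 44.0], [482.8, 220.4, 42.0], [501.8, 236.3, 42.0], [496.9, 204.4, 39.0], [480.6, 204.6, 39.0], [499.3, 220.1, 38.0]]
[[0.5611, -0.0024, 0.0534], [0.5667, 0.0177, 0.0536], [0.541, -0.036, 0.1368]] [np.float64(0.0), np.float64(0.0), np.float64(0.0055)]
m [ 0.55628427 -0.00692294  0.08126584] x [ 0.23979034  0.46341079 -0.85308325] n [ 0.95540322 -0.26864336  0.12261902] tilt 82.95672222987403 -58.54862103315941 yaw 1.0932890535815565 [7.94064202e-02 1.28043249e-02 5.74792614e-17]
origin [ 0.54959645 -0.00504244  0.08040751]
```

```bash
echo '[[[-0.03, -0.05, 0, 0, 0, 0], [-0.04, -0.08, 0.0, 0, 0, 0], [-0.04, -0.08, 0, 0, 0, 0], [-0.04, -0.08, 0, 0, 0, 0]]]' | python3 nudge.py
python3 dock.py
```

```text
clock: 8.25
tcp_pos: [0.3924, -0.2423, 0.2688]
orientation: [-0.0, 0.147, 0.989, 0.0]
wrist_force: [0.2, 0.4, -1.7]
finger_gap: 0.0607
grip_force: 56.0
[[539.6, 294.6, 51.0], [555.1, 294.0, 43.0], [536.9, 278.8, 41.0], [534.4, 262.9, 31.0], [531.8, 247.4, 30.0], [549.6, 262.3, 30.0], [552.3, 277.9, 30.0], [547.0, 247.0, 24.0]]
[[487.1, 253.5, 64.0], [504.1, 253.3, 54.0], [485.1, 236.6, 44.0], [482.8, 220.4, 42.0], [501.8, 236.3, 42.0], [496.9, 204.4, 39.0], [480.6, 204.6, 39.0], [499.3, 220.1, 38.0]]
[[0.5615, -0.002, 0.0526], [0.567, 0.018, 0.0531], [0.5776, -0.0073, 0.0635], [0.5836, 0.0132, 0.0631], [0.5942, -0.0122, 0.0737], [0.6003, 0.0085, 0.0729], [0.6112, -0.0168, 0.0833], [0.6178, 0.004, 0.0824]] [np.float64(0.0), np.float64(0.0001), np.float64(0.0), np.float64(0.0), np.float64(0.0002), np.float64(0.0), np.float64(0.0002), np.float64(0.0002)]
m [0.58915337 0.00067298 0.06808034] x [ 0.83378297 -0.23990901  0.49724203] n [-0.47214589  0.15696407  0.86743331] tilt 29.838270711525887 29.817701028236456 yaw -0.2801673909272444 [0.06351555 0.03017419 0.00117477]
origin [ 5.92458395e-01 -4.25771144e-04  6.20083024e-02]
```

```bash
cat > tgt.py <<'E'
from h import *
from workcell import env
import pickle,sys
L=lambda n:pickle.load(open(n+".pkl","rb"))
def inhand(c,st,color,zt):
    hsv=cv2.cvtColor(c["image"],cv2.COLOR_RGB2HSV);m=cv2.inRange(hsv,*HSV[color])
    cn,_=cv2.findContours(m,cv2.RETR_EXTERNAL,cv2.CHAIN_APPROX_NONE);h=cv2.convexHull(max(cn,key=cv2.contourArea))
    r=np.zeros_like(m);cv2.fillPoly(r,[h],255)
    d=((cv2.erode(r,np.ones((9,9)))>0)&(hsv[...,1]<120)).astype(np.uint8)
    d=cv2.morphologyEx(d,cv2.MORPH_OPEN,np.ones((5,5)))
    k,l,s,ce=cv2.connectedComponentsWithStats(d)
    b=[i for i in range(1,k) if 200<s[i,4]<1500 and abs(s[i,2]-s[i,3])<8]
    b=sorted(b,key=lambda i:ce[i][1])[:4]
    p0,R0=tool(st);n=R0.as_matrix()[:,2]
    X=onplane(c,ce[b],p0=p0+zt*n,n=n);return R0.inv().apply(X-p0),s[b,4]
if __name__=="__main__":
    d=np.load("dock.npz");m=d["o"]+.007*d["n"];psi=np.arctan2(d["x"][1],d["x"][0])
    for it in range(3):
        x=np.array([np.cos(psi)*.866,np.sin(psi)*.866,.5]);n=np.array([-.5*np.cos(psi),-.5*np.sin(psi),.866])
        ys=[];ms=[]
        for w,pp in(("w4",np.array([(563,230),(606,230),(619,312),(572,318)])/1.2),("w5",None)):
            c=L(w)
            if pp is None:
                pp=proj(c,onplane(L("w4"),np.array([(560,226),(608,226),(621,313),(571,320)])/1.2,p0=m,n=n))
            p,_=pockets(c,poly=pp,thr=130);X=onplane(c,p[:,:2],p0=m,n=n);g=grid(X)
            v=g[1][0]*np.sign(g[1][0,0]);ys.append(np.arctan2(v[1]*1,v[0]));ms.append(g[0])
        psi=np.mean(ys);print(ys,np.array(ms).round(4).tolist())
    m=np.mean(ms,0);np.savez("dock2.npz",m=m,x=x,n=n);print("psi",psi,"m",m,"o",m-.007*n)
    st=env.get_state();c=L("w5");print(inhand(c,st,"orange",-.0035))
    print(env.get_state()["tcp_pos"])
E
python3 tgt.py
```

```text
[np.float64(-0.28463615213176174), np.float64(-0.28347385491373656)] [[0.5892, 0.0006, 0.0681], [0.5891, 0.0007, 0.0681]]
[np.float64(-0.2847256205289767), np.float64(-0.2834671678554216)] [[0.5892, 0.0006, 0.0681], [0.5891, 0.0007, 0.0681]]
[np.float64(-0.2847265445615432), np.float64(-0.28346705634468977)] [[0.5892, 0.0006, 0.0681], [0.5891, 0.0007, 0.0681]]
psi -0.28409680045311647 m [0.58914949 0.00066987 0.06807869] o [ 5.92509196e-01 -3.11148041e-04  6.20166874e-02]
(array([[ 0.02948461,  0.01094465, -0.0035    ],
       [ 0.02947442, -0.01008686, -0.0035    ],
       [ 0.00950178, -0.01012288, -0.0035    ],
       [ 0.00946877,  0.01093376, -0.0035    ]]), array([823, 820, 718, 715], dtype=int32))
[ 0.39234425 -0.2418418   0.26902136]
```

```bash
cat > go.py <<'E'
import sys
from h import *
from workcell import env
def main(h,k=0,off=(-.0005,.0004,.0197)):
    d=np.load("dock2.npz");n=d["n"];o=d["m"]-.007*n+.016*k*n
    Rt=Rcar(d["x"],n);p=o+h*n-Rt.apply(off)
    st=env.get_state();print("to",p.round(4),*goto(st,p,Rt));print(st["joint_pos"].round(3))
if __name__=="__main__": main(float(sys.argv[1]),int(sys.argv[2]) if len(sys.argv)>2 else 0)
E
python3 go.py 0.10
```

```text
to [0.5345 0.0162 0.1654] [-0.0614  0.2881  0.1037] [-0.0021 -0.5244 -0.0099]
[-0.727  0.088 -0.197  1.286  0.    -0.433]
```

```bash
echo '[[[-0.013, 0.06, 0, 0, -0.1, 0], [-0.026, 0.12, 0, 0, -0.2, 0], [-0.04, 0.18, 0.01, 0, -0.32, 0], [-0.052, 0.24, 0.03, 0, -0.45, -0.01], [-0.061, 0.285, 0.06, 0, -0.524, -0.01], [-0.061, 0.288, 0.09, -0.002, -0.524, -0.01], [-0.061, 0.288, 0.104, -0.002, -0.524, -0.01], [-0.061, 0.288, 0.104, -0.002, -0.524, -0.01]]]' | python3 nudge.py
echo '[[[0, 0, 0, 0, 0, 0], [0, 0, 0, 0, 0, 0]]]' | python3 nudge.py
python3 go.py 0.015; python3 go.py 0.015
```

```text
clock: 9.3
tcp_pos: [0.5323, 0.0169, 0.1635]
orientation: [0.255, 0.136, 0.957, -0.037]
wrist_force: [-0.3, 0.1, -2.0]
finger_gap: 0.0607
grip_force: 56.1
clock: 9.55
tcp_pos: [0.535, 0.0153, 0.1666]
orientation: [0.257, 0.137, 0.956, -0.037]
wrist_force: [0.3, -0.2, -2.3]
finger_gap: 0.0608
grip_force: 56.1
to [0.5753 0.0043 0.0918] [0.0014 0.0008 0.0857] [-0.0006  0.0025 -0.0006]
[-0.064 -0.041 -0.742  0.354 -0.111  0.192]
to [0.5753 0.0043 0.0918] [0.0014 0.0008 0.0857] [-0.0006  0.0025 -0.0006]
[-0.064 -0.041 -0.742  0.354 -0.111  0.192]
```

```bash
echo '[[[0.001, 0.0006, 0.04, 0, 0.001, 0], [0.001, 0.0006, 0.07, 0, 0.001, 0], [0.001, 0.0006, 0.085, 0, 0.001, 0], [0.001, 0.0006, 0.085, 0, 0.001, 0]]]' | python3 nudge.py
for i in 1 2 3; do echo '[[[0, 0, 0, 0, 0, 0]]]' | python3 nudge.py >/dev/null; python3 go.py 0 | head -1; done
python3 - <<'E'
from h import *
from workcell import env
from tgt import inhand
st=env.get_state();c=env.read_camera("wrist");print(inhand(c,st,"orange",-.0035));cv2.imwrite("pics/w6.png",c["image"][:,:,::-1])
c=env.read_camera("side");cv2.imwrite("pics/s6.png",cv2.resize(c["image"][190:260,270:370,::-1],None,fx=6,fy=6,interpolation=cv2.INTER_CUBIC))
E
```

```text
clock: 10.05
tcp_pos: [0.5743, 0.0039, 0.0906]
orientation: [0.255, 0.137, 0.956, -0.037]
wrist_force: [0.1, 0.2, -1.8]
finger_gap: 0.0605
grip_force: 56.1
to [0.5825 0.0022 0.0788] [-0.0003  0.0002  0.0156] [-0.0008  0.0005 -0.0003]
to [0.5825 0.0022 0.0788] [-0.0001  0.0001  0.0158] [-0.0005  0.0013 -0.0002]
to [0.5825 0.0022 0.0788] [-0.0004  0.0001  0.0156] [-0.0006  0.0009 -0.0001]
(array([[ 0.02974658, -0.00967124, -0.0035    ],
       [ 0.02974992,  0.0112921 , -0.0035    ],
       [ 0.00982822,  0.0113147 , -0.0035    ],
       [ 0.00971808, -0.00977011, -0.0035    ]]), array([812, 811, 574, 599], dtype=int32))
```

View pics/s6.png

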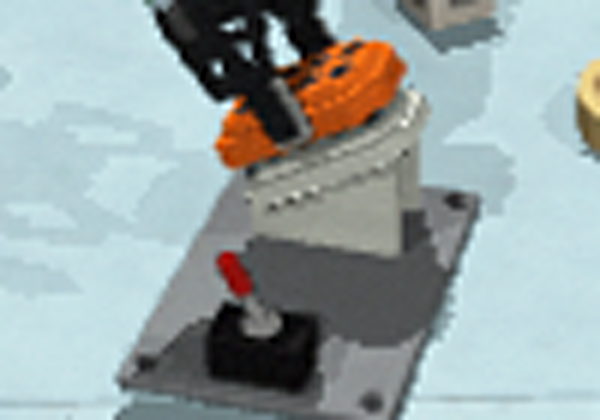

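The side view shows orange hovering squarely just above the bed. Lowering it slowly.

```bash
echo '[[[-0.0004, 0, 0.003, 0, 0, 0], [-0.0004, 0, 0.006, 0, 0, 0], [-0.0004, 0, 0.008, 0, 0, 0], [-0.0004, 0, 0.01, 0, 0, 0], [-0.0004, 0, 0.0115, 0, 0, 0], [-0.0004, 0, 0.0115, 0, 0, 0]]]' | python3 nudge.py;python3 go.py 0 | head -1
echo '[[[0, 0, 0.001, 0, 0, 0], [0, 0, 0.002, 0, 0, 0], [0, 0, 0.003, 0, 0, 0], [0, 0, 0.004, 0, 0, 0], [0, 0, 0.0045, 0, 0, 0], [0, 0, 0.0045, 0, 0, 0]]]' | python3 nudge.py;python3 go.py 0 | head -1
```

```text
clock: 11.28
tcp_pos: [0.5802, 0.0025, 0.0812]
orientation: [0.256, 0.137, 0.956, -0.037]
wrist_force: [0.1, 0.8, -1.8]
finger_gap: 0.0603
grip_force: 56.1
to [0.5825 0.0022 0.0788] [-0.0008  0.0004  0.0033] [-0.001  -0.0008 -0.0002]
clock: 12.02
tcp_pos: [0.5818, 0.0021, 0.0787]
orientation: [0.256, 0.137, 0.956, -0.037]
wrist_force: [-13.4, 1.3, 15.4]
finger_gap: 0.0604
grip_force: 58.5
to [0.5825 0.0022 0.0788] [-0.0007  0.0003  0.0002] [-0.0008  0.0002  0.    ]
```

```bash
echo '[[[0, 0, -0.0005, 0, 0, 0], [0, 0, -0.0005, 0, 0, 0], [0, 0, -0.0005, 0, 0, 0], [0, 0, -0.0005, 0, 0, 0]]]' | python3 nudge.py 0.08
echo '[[[0, 0, -0.01, 0, 0, 0], [0, 0, -0.03, 0, 0, 0], [0, 0, -0.07, 0, 0, 0], [0, 0, -0.12, 0, 0, 0], [0, 0, -0.12, 0, 0, 0], [0, 0, -0.12, 0, 0, 0]]]' | python3 nudge.py
cat > chk.py <<'E'
from h import *
from workcell import env
import sys
col=sys.argv[1];k=int(sys.argv[2])
c=env.read_camera("wrist");d=np.load("dock2.npz");n,x=d["n"],d["x"];y=np.cross(n,x)
p,_=pockets(c,col);X=onplane(c,p[:,:2],p0=d["m"]+.016*k*n,n=n)-d["m"]-.016*k*n
g=grid(X);v=g[1][0]*np.sign(g[1][0]@x);print("dev x,y mm",(X.mean(0)@x*1e3).round(2),(X.mean(0)@y*1e3).round(2),"ang",np.round(v@y,4),"long size (63.2)",g[2]*1e3,p[:,2])
cv2.imwrite(f"pics/chk{k}.png",c["image"][:,:,::-1])
E
python3 chk.py orange 1
```

```text
clock: 12.52
tcp_pos: [0.5822, 0.0019, 0.0778]
orientation: [0.256, 0.137, 0.956, -0.037]
wrist_force: [-1.8, -0.0, 0.2]
finger_gap: 0.0799
grip_force: 0.0
clock: 13.28
tcp_pos: [0.5246, 0.019, 0.1823]
orientation: [0.256, 0.137, 0.956, -0.037]
wrist_force: [-0.0, -0.3, -0.2]
finger_gap: 0.08
grip_force: 0.0
dev x,y mm -1.33 0.04 ang -0.0024 long size (63.2) [6.33787361e+01 2.96886749e+01 3.27796221e-14] [207. 202. 193. 187. 181. 180. 164. 162.]
```

Orange is seated: height, angle and cross position are right, and it slid 1.3 mm down the slope within its play. Next, look at green.

```bash
python3 - <<'E'
from h import *
from workcell import env
d=np.load("dock2.npz");np.savez("dock3.npz",m=d["m"]-.0013*d["x"],x=d["x"],n=d["n"])
print(goto(env.get_state(),[.48,.22,.28],Rcar(np.array([np.cos(.25),np.sin(.25),0]),np.array([0,0,1.]))))
E
```

```text
(array([ 0.0365,  0.1805, -0.135 ]), array([-0.1405,  0.5095, -0.5222]))
```

```bash
echo '[[[0.006, 0.03, -0.05, -0.03, 0.12, -0.12], [0.015, 0.08, -0.08, -0.06, 0.24, -0.24], [0.025, 0.13, -0.11, -0.1, 0.37, -0.38], [0.0365, 0.18, -0.135, -0.14, 0.51, -0.522], [0.0365, 0.18, -0.135, -0.14, 0.51, -0.522], [0.0365, 0.18, -0.135, -0.14, 0.51, -0.522], [0.0365, 0.18, -0.135, -0.14, 0.51, -0.522]]]' | python3 nudge.py
python3 - <<'E'
from h import *
from workcell import env
import pickle
pickle.dump(env.read_camera("wrist"),open("g1.pkl","wb"))
E
echo '[[[0, 0.05, 0, 0, 0, 0], [0, 0.09, 0, 0, 0, 0], [0, 0.09, 0, 0, 0, 0], [0, 0.09, 0, 0, 0, 0]]]' | python3 nudge.py
cat > green.py <<'E'
from h import *
from workcell import env
import pickle
c1=pickle.load(open("g1.pkl","rb"));c2=env.read_camera("wrist")
p1,_=pockets(c1,"green");p2,_=pockets(c2,"green");print(p1[:,2],p2[:,2])
P,e=pair(c1,p1,c2,p2,.023);m,v,s=grid(P);x=v[0]*np.sign(v[0,0])
print(m,x,s,e.round(4));x[2]=0
np.savez("green.npz",m=m,x=x)
print(goto(env.get_state(),[m[0],m[1],.020],Rcar(x,np.array([0,0,1.]))))
cv2.imwrite("pics/g2.png",c2["image"][:,:,::-1])
E
python3 green.py
```

```text
clock: 14.2
tcp_pos: [0.4795, 0.2183, 0.2794]
orientation: [-0.001, -0.124, 0.992, -0.001]
wrist_force: [-0.5, -0.7, 0.0]
finger_gap: 0.0801
grip_force: 0.0
clock: 14.75
tcp_pos: [0.4576, 0.3058, 0.2807]
orientation: [0.0, -0.124, 0.992, -0.0]
wrist_force: [0.5, -0.0, -0.3]
finger_gap: 0.0801
grip_force: 0.0
[27. 26. 25. 25. 25. 24. 22. 21.] [24. 24. 23. 23. 23. 23. 21. 20.]
[0.50531382 0.3010008  0.02367133] [0.93808033 0.34641644 0.00097326] [0.06305845 0.02972939 0.00044111] [0.0001 0.     0.     0.     0.     0.     0.     0.0001]
(array([-0.0448, -0.0159,  0.2607]), array([-0.0008,  0.0005, -0.1054]))
```

```bash
echo '[[[-0.02, -0.008, 0.04, 0, 0, -0.05], [-0.04, -0.016, 0.09, 0, 0, -0.105], [-0.045, -0.016, 0.15, 0, 0, -0.105], [-0.045, -0.016, 0.19, 0, 0, -0.105], [-0.045, -0.016, 0.22, 0, 0, -0.105], [-0.045, -0.016, 0.235, 0, 0, -0.105], [-0.045, -0.016, 0.24, 0, 0, -0.105], [-0.045, -0.016, 0.24, 0, 0, -0.105]]]' | python3 nudge.py 0.076
python3 - <<'E'
from h import *
from workcell import env
d=np.load("green.npz");c=env.read_camera("wrist")
from tgt import inhand
print(goto(env.get_state(),[d["m"][0],d["m"][1],.020],Rcar(d["x"],np.array([0,0,1.]))))
st=env.get_state();X,s=inhand(c,st,"green",st["tcp_pos"][2]-.0234);print(X,s)
E
```

```text
clock: 15.8
tcp_pos: [0.5063, 0.3022, 0.0414]
orientation: [0.001, -0.176, 0.984, -0.0]
wrist_force: [0.4, -0.7, 0.3]
finger_gap: 0.0757
grip_force: 0.0
(array([ 0.0016, -0.001 ,  0.0217]), array([-0.0004,  0.0022,  0.0007]))
[[ 0.03154251  0.00972044  0.01834992]
 [ 0.03152593 -0.0113769   0.01834992]
 [ 0.01150555 -0.0113405   0.01834992]
 [ 0.01149561  0.00966444  0.01834992]] [648 651 575 570]
```

```bash
echo '[[[0.0016, -0.001, 0.008, 0, 0.001, 0], [0.0016, -0.001, 0.014, 0, 0.001, 0], [0.0016, -0.001, 0.019, 0, 0.001, 0], [0.0016, -0.001, 0.0215, 0, 0.001, 0], [0.0016, -0.001, 0.0215, 0, 0.001, 0]]]' | python3 nudge.py
echo '[[[0, 0, 0, 0, 0, 0], [0, 0, 0, 0, 0, 0], [0, 0, 0, 0, 0, 0], [0, 0, 0, 0, 0, 0]]]' | python3 nudge.py 0.05 50
echo '[[[0, 0, -0.03, 0, 0, 0], [0, 0, -0.08, 0, 0, 0], [0, 0, -0.14, 0, 0, 0], [0, 0, -0.19, 0, 0, 0], [0, 0, -0.19, 0, 0, 0], [0, 0, -0.19, 0, 0, 0]]]' | python3 nudge.py
python3 - <<'E'
from h import *
from workcell import env
from tgt import inhand
st=env.get_state();c=env.read_camera("wrist");print(inhand(c,st,"green",-.0035))
d=np.load("dock3.npz");n=d["n"];o=d["m"]-.007*n+.016*n;Rt=Rcar(d["x"],n)
print(goto(st,o+.10*n-Rt.apply([0,.0004,.0197]),Rt))
E
```

```text
clock: 16.48
tcp_pos: [0.5042, 0.3007, 0.0186]
orientation: [-0.001, -0.176, 0.984, -0.0]
wrist_force: [0.2, -0.5, 0.7]
finger_gap: 0.076
grip_force: 0.0
clock: 16.98
tcp_pos: [0.5047, 0.3009, 0.0194]
orientation: [0.0, -0.176, 0.984, -0.0]
wrist_force: [-1.6, -0.2, 3.8]
finger_gap: 0.0605
grip_force: 55.6
clock: 17.73
tcp_pos: [0.5039, 0.3006, 0.2078]
orientation: [-0.001, -0.176, 0.984, -0.0]
wrist_force: [0.2, -0.2, -2.3]
finger_gap: 0.0603
grip_force: 55.1
(array([[ 0.02888032, -0.01027095, -0.0035    ],
       [ 0.02886045,  0.01082761, -0.0035    ],
       [ 0.00882948, -0.01029202, -0.0035    ],
       [ 0.00879403,  0.0107962 , -0.0035    ]]), array([873, 865, 741, 728], dtype=int32))
(array([ 0.077 , -0.2722,  0.0293]), array([ 0.1659, -0.5079,  0.6243]))
```

```bash
sed -i 's/dock2/dock3/; s/off=(-.0005,.0004,.0197)/off=(-.0008,.0004,.0195)/' go.py
echo '[[[0.015, -0.055, -0.03, 0.03, -0.1, 0.12], [0.03, -0.11, -0.04, 0.07, -0.2, 0.25], [0.045, -0.165, -0.03, 0.1, -0.3, 0.37], [0.06, -0.22, -0.01, 0.13, -0.4, 0.5], [0.077, -0.272, 0.01, 0.166, -0.508, 0.624], [0.077, -0.272, 0.029, 0.166, -0.508, 0.624], [0.077, -0.272, 0.029, 0.166, -0.508, 0.624], [0.077, -0.272, 0.029, 0.166, -0.508, 0.624]]]' | python3 nudge.py
echo '[[[0, 0, 0, 0, 0, 0]]]' | python3 nudge.py; python3 go.py 0.015 1
```

```text
clock: 18.77
tcp_pos: [0.527, 0.0194, 0.1801]
orientation: [0.257, 0.136, 0.956, -0.036]
wrist_force: [-0.5, 1.0, -1.0]
finger_gap: 0.0608
grip_force: 55.3
clock: 18.9
tcp_pos: [0.5278, 0.0196, 0.1812]
orientation: [0.258, 0.136, 0.956, -0.036]
wrist_force: [-0.4, 0.7, -1.7]
finger_gap: 0.061
grip_force: 55.3
to [0.5664 0.0069 0.1047] [ 0.0034 -0.0016  0.0865] [0.0018 0.0028 0.0007]
[-0.055 -0.073 -0.73   0.398 -0.112  0.198]
```

```bash
echo '[[[0.003, -0.0015, 0.04, 0.001, 0.002, 0], [0.003, -0.0015, 0.07, 0.001, 0.002, 0], [0.003, -0.0015, 0.085, 0.001, 0.002, 0], [0.003, -0.0015, 0.085, 0.001, 0.002, 0]]]' | python3 nudge.py >/dev/null
for i in 1 2 3 4; do echo '[[[0, 0, 0, 0, 0, 0]]]' | python3 nudge.py >/dev/null; python3 go.py 0 1| head -1; done
python3 - <<'E'
from h import *
from workcell import env
from tgt import inhand
st=env.get_state();c=env.read_camera("wrist");print(inhand(c,st,"green",-.0035)[0].mean(0)-[.02,0,0])
E
```

```text
to [0.5736 0.0048 0.0917] [-0.0002  0.0003  0.0167] [0.0005 0.0005 0.0003]
to [0.5736 0.0048 0.0917] [-0.      0.0005  0.0169] [0.0005 0.0013 0.    ]
to [0.5736 0.0048 0.0917] [-0.0003  0.0006  0.0168] [ 0.0003  0.001  -0.0001]
to [0.5736 0.0048 0.0917] [-0.0007  0.0008  0.0165] [ 0.0001  0.0002 -0.0001]
[-0.00077462  0.00076741 -0.0035    ]
```

```bash
echo '[[[-0.0003, 0.0003, 0.004, 0, 0, 0], [-0.0003, 0.0003, 0.007, 0, 0, 0], [-0.0003, 0.0003, 0.009, 0, 0, 0], [-0.0003, 0.0003, 0.011, 0, 0, 0], [-0.0003, 0.0003, 0.013, 0, 0, 0], [-0.0003, 0.0003, 0.013, 0, 0, 0]]]' | python3 nudge.py;python3 go.py 0 1| head -1
echo '[[[0, 0, 0.001, 0, 0, 0], [0, 0, 0.002, 0, 0, 0], [0, 0, 0.003, 0, 0, 0], [0, 0, 0.004, 0, 0, 0], [0, 0, 0.0045, 0, 0, 0], [0, 0, 0.0045, 0, 0, 0]]]' | python3 nudge.py;python3 go.py 0 1| head -1
```

```text
clock: 20.7
tcp_pos: [0.5713, 0.0049, 0.0938]
orientation: [0.256, 0.137, 0.956, -0.037]
wrist_force: [-0.2, 0.1, -2.5]
finger_gap: 0.0604
grip_force: 55.3
to [0.5736 0.0048 0.0917] [-0.0009  0.0006  0.0029] [-0.0001 -0.0008 -0.0002]
clock: 21.45
tcp_pos: [0.5728, 0.0044, 0.0914]
orientation: [0.256, 0.137, 0.956, -0.037]
wrist_force: [-15.4, 2.6, 17.4]
finger_gap: 0.0604
grip_force: 58.2
to [0.5736 0.0048 0.0917] [-0.0007  0.0005  0.    ] [-0.0002  0.0003  0.0001]
```

```bash
echo '[[[0, 0, -0.0005, 0, 0, 0], [0, 0, -0.0005, 0, 0, 0], [0, 0, -0.0005, 0, 0, 0], [0, 0, -0.0005, 0, 0, 0]]]' | python3 nudge.py 0.08
echo '[[[0, 0, -0.01, 0, 0, 0], [0, 0, -0.03, 0, 0, 0], [0, 0, -0.07, 0, 0, 0], [0, 0, -0.12, 0, 0, 0], [0, 0, -0.12, 0, 0, 0], [0, 0, -0.12, 0, 0, 0]]]' | python3 nudge.py
python3 chk.py green 2
python3 - <<'E'
from h import *
from workcell import env
cs={n:env.read_camera(n) for n in("side","top")}
r=[]
for n,box in(("side",(300,215,335,260)),("top",(370,205,400,240))):
    c=cs[n];hsv=cv2.cvtColor(c["image"],cv2.COLOR_RGB2HSV)
    m=cv2.inRange(hsv,(0,150,90),(7,255,255))|cv2.inRange(hsv,(173,150,90),(180,255,255))
    k=np.zeros_like(m);k[box[1]:box[3],box[0]:box[2]]=1;v,u=np.nonzero(m*k);print(n,len(u),u.mean(),v.mean());r.append((c,(u.mean(),v.mean())))
print(tri(r))
d=np.load("dock2.npz");n_,x=d["n"],d["x"];o=d["m"]-.007*n_;psi=np.arctan2(x[1],x[0]);y=np.array([-np.sin(psi),np.cos(psi),0]);hx=np.array([np.cos(psi),np.sin(psi),0])
X=tri(r)[0];print("cap rel bed",(X-o)@hx,(X-o)@y,X[2], "at y-132:",o-.132*y)
cv2.imwrite("pics/t.png",np.hstack([cv2.resize(cs["side"]["image"][190:260,280:360,::-1],None,fx=5,fy=5,interpolation=cv2.INTER_CUBIC),cv2.resize(cs["top"]["image"][180:250,320:400,::-1],None,fx=5,fy=5,interpolation=cv2.INTER_CUBIC)]))
E
```

```text
clock: 21.95
tcp_pos: [0.5733, 0.0043, 0.0904]
orientation: [0.256, 0.137, 0.956, -0.037]
wrist_force: [-0.0, 0.1, -1.1]
finger_gap: 0.0799
grip_force: 0.0
clock: 22.7
tcp_pos: [0.5156, 0.0212, 0.1949]
orientation: [0.256, 0.137, 0.956, -0.037]
wrist_force: [-0.3, -0.1, -0.8]
finger_gap: 0.08
grip_force: 0.0
dev x,y mm -2.32 -0.2 ang -0.0008 long size (63.2) [6.33425258e+01 2.96786479e+01 6.07403303e-14] [141. 108. 102.  90.  82.  79.  70.  68.]
side 24 308.7083333333333 235.16666666666666
top 10 382.0 221.8
(array([ 0.54289999, -0.12530705,  0.06526384]), np.float64(0.0006496384394811476))
cap rel bed -0.012585508444514101 -0.13389045269991914 0.06526383987191767 at y-132: [ 0.55551089 -0.12701997  0.06201669]
```

View pics/t.png

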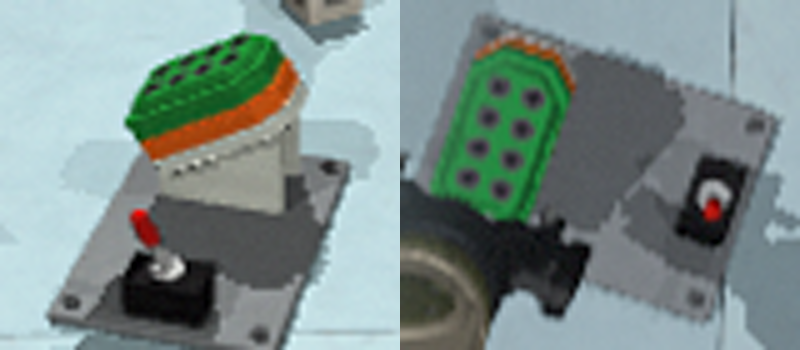

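The side and top views show green nested squarely on orange on the bed, with the toggle still off. Next is the toggle push, with closed fingers starting on the robot side.

```bash
cat > tog.py <<'E'
from h import *
from workcell import env
import sys
d=np.load("dock2.npz");x=d["x"];o=d["m"]-.007*d["n"];psi=np.arctan2(x[1],x[0]);hx=np.array([np.cos(psi),np.sin(psi),0]);y=np.array([-np.sin(psi),np.cos(psi),0])
p=o-.132*y+float(sys.argv[1])*hx;p[2]=float(sys.argv[2])
print(p,goto(env.get_state(),p,Rcar(hx,np.array([0,0,1.]))))
E
python3 tog.py -0.055 0.20
```

```text
[ 0.50271555 -0.11160401  0.2       ] (array([-0.0255, -0.1308,  0.0066]), array([-7.000e-04,  5.206e-01, -3.000e-04]))
```

```bash
echo '[[[-0.01, -0.04, -0.02, 0, 0.1, 0], [-0.015, -0.08, -0.02, 0, 0.25, 0], [-0.02, -0.12, -0.01, 0, 0.4, 0], [-0.0255, -0.131, 0.0066, 0, 0.52, 0], [-0.0255, -0.131, 0.0066, 0, 0.52, 0], [-0.0255, -0.131, 0.0066, 0, 0.52, 0], [-0.0255, -0.131, 0.0066, 0, 0.52, 0]]]' | python3 nudge.py 0.0
python3 tog.py -0.055 0.082
```

```text
clock: 23.72
tcp_pos: [0.5026, -0.1109, 0.202]
orientation: [0.002, 0.141, 0.99, -0.0]
wrist_force: [0.6, 1.0, 0.3]
finger_gap: -0.0001
grip_force: 0.0
[ 0.50271555 -0.11160401  0.082     ] (array([ 0.0002, -0.0007,  0.12  ]), array([-0.    ,  0.0042,  0.0008]))
```

```bash
echo '[[[0, -0.001, 0.05, 0, 0.003, 0], [0, -0.001, 0.09, 0, 0.003, 0], [0, -0.001, 0.11, 0, 0.003, 0], [0, -0.001, 0.12, 0, 0.003, 0], [0, -0.001, 0.12, 0, 0.003, 0]]]' | python3 nudge.py
python3 tog.py -0.008 0.082
echo '[[[-0.01, 0, 0, 0, 0, 0], [-0.02, 0, 0, 0, 0, 0], [-0.028, 0, 0, 0, 0, 0], [-0.035, 0, 0, 0, 0, 0], [-0.041, 0, 0, 0, 0, 0], [-0.047, 0, 0, 0, 0, 0], [-0.048, 0, 0, 0, 0, 0], [-0.048, 0, 0, 0, 0, 0]]]' | python3 nudge.py
python3 tog.py -0.008 0.082
echo '[[[0.02, 0, 0, 0, 0, 0], [0.06, 0, 0, 0, 0, 0], [0.06, 0, -0.05, 0, 0, 0], [0.06, 0, -0.11, 0, 0, 0], [0.06, 0, -0.16, 0, 0, 0], [0.06, 0, -0.16, 0, 0, 0]]]' | python3 nudge.py
python3 - <<'E'
from h import *
from workcell import env
cs={n:env.read_camera(n) for n in("side","top","wrist")}
cv2.imwrite("pics/t2.png",np.hstack([cv2.resize(cs["side"]["image"][190:260,280:360,::-1],None,fx=5,fy=5,interpolation=cv2.INTER_CUBIC),cv2.resize(cs["wrist"]["image"][:,:,::-1],(400,350))]))
E
```

```text
clock: 24.35
tcp_pos: [0.5032, -0.1123, 0.0822]
orientation: [0.001, 0.141, 0.99, -0.0]
wrist_force: [-0.7, -0.1, 0.1]
finger_gap: 0.0002
grip_force: 0.0
[ 0.54783157 -0.12477765  0.082     ] (array([-0.0463,  0.0005,  0.0002]), array([-0.0001,  0.0011,  0.0005]))
clock: 25.35
tcp_pos: [0.5494, -0.1262, 0.0814]
orientation: [-0.0, 0.142, 0.99, 0.0]
wrist_force: [-0.4, -0.1, -0.5]
finger_gap: -0.0002
grip_force: 0.0
[ 0.54783157 -0.12477765  0.082     ] (array([ 0.0019,  0.0009, -0.0006]), array([ 0.    , -0.0002, -0.0002]))
clock: 26.1
tcp_pos: [0.4939, -0.1102, 0.2461]
orientation: [0.004, 0.142, 0.99, -0.001]
wrist_force: [0.6, 0.2, -1.0]
finger_gap: 0.0
grip_force: 0.0
```

View pics/t2.png

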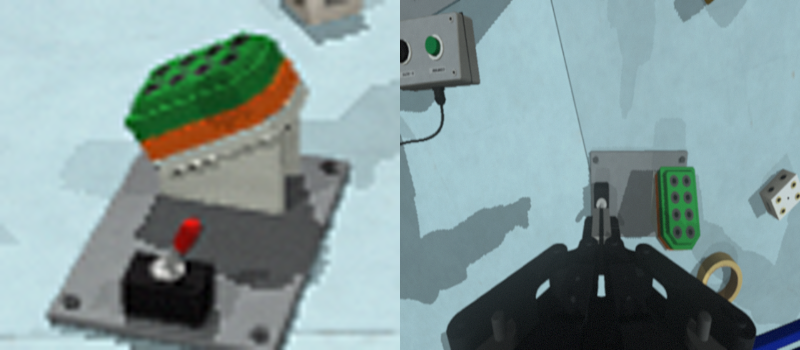

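The toggle now leans away from the robot (cap at about (187,235) in the crop, right of the pivot). The stack is still nested and the robot is clear, so I'm handing in.

```bash
python3 -c "
from workcell import env
print(env.hand_in())"
```

```text
the job is handed in; nothing more can be done
None
```

The job is handed in at about 26 s: the orange carrier is seated on the dock, the green one is nested on it with cut corners matched, the toggle is flipped from off to on, and I did not move the metal block, black module or grease pot.

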